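# Hang the tile scraper in its fork

### The job

Pinch the scraper firmly by its round end and lift it off the tiles still roughly level, then ease the grip so that it swings down to hang blade-down from the fingers, and clamp it firmly again as it hangs. Carry it to the tool stand and hang it in the fork, handle between the two prongs and behind their upturned tips: lower it gently until the round end rests on the prongs, only then let go. Leave the tiles, tub and hammer where they are.

Things in the scene. Friction and masses are not known exactly. Their poses are not given: they have to be found in the camera images.
- scraper: Scraper 191 mm long, flat on the top tile, round end (wooden disc, 52 mm diameter, 12 mm thick) overhanging towards the robot, its centre about 50 mm past the tile's edge. Wooden handle 18 wide, 12 thick, to 95 mm from the disc's centre; then a metal blade clamp and blade 60 wide, to 165 mm. Origin: centre of the disc's underside. x: from blade to round end; z: flat's normal, up as it lies.
- round_end (a point): Centre of the disc at mid-thickness. Pinched across the disc, fingers closing square to the handle, with 40 N or more the scraper stays level when lifted; only the narrow rim meets the pads, so at a few newtons it swings down about the pinch line and its moment on the gripper fades.
- blade_clamp (a point): Middle of the blade clamp (60 x 30 x 12 mm block), 110 mm from the disc's centre along the scraper's -x, close to the balance point (about 105 mm). The scraper weighs 0.10 to 0.18 kg, differing each time.
- stand: Fixed tool stand; its fork of two parallel round steel prongs points along its -x (towards the robot, turned up to 0.4 rad). Foot 150 x 140 x 12 mm; flat post 22 x 56 mm, its front face 55 mm to +x of the seat, as high as the prongs. Origin on the table under the seat, z up, y across the prongs.
- seat (a point): Middle of the fork, midway between the prong axes, 200 mm above the table. Prongs 10 mm in diameter, axes 36 mm apart, free gap 26 mm. When the scraper hangs here the disc's centre is 25 mm above this point and its flat faces look along the stand's x. Let go, it may rock on the prongs for a second or two.
- prong_tips (a point): Midway between the two prong tips, which turn up: from 30 to 37 mm to -x of the seat the prong axes rise 12 mm. To pass over them the disc's centre must be more than 39 mm above the seat.
- tile0: Lowest of three stacked square terracotta tiles, each 150 x 150 x 10 mm, 0.45 kg, loose. Origin: centre of its underside; z up.
- tile1: Middle tile, same size; origin: centre of its underside.
- tile2: Top tile, same size; origin: centre of its underside; its top is 30 mm above the table and carries the scraper.
- tub: Loose grey open plastic tub of tile spacers, 110 x 90 x 65 mm; origin: centre of its underside. Leave alone. Beyond it, along the table's far edge, is a fixed tile snapper, 170 x 560 mm, up to 200 mm high, nothing to do with this job.
- hammer: Loose hammer with wooden handle, 270 mm long, lying head outwards ahead of the robot between the tiles and the stand, lower than 40 mm. Leave alone.
Not all that is in view belongs to the job. There is more than one size of the stand; the one meant has the size given above. There is more than one size of the scraper; the job needs the middle-sized.

How it is judged:
By the outcome, as a careful person would: the job done as asked, in the order asked, and still so for the second after the job is handed in, with the robot touching nothing.
It also fails if it takes over 59 s, if anything falls off the work surface, if the arm or the gripper's body presses on something with over 40 N, if the wrist force passes 120 N, or if a joint passes its speed limit or range.

### The arm

A 7-joint arm with a two-finger parallel gripper is mounted at the origin on the work surface. World frame = base frame: x ahead of the robot, y to its left, z up, the work surface at z = 0. Lengths are in m, angles in rad, forces in N, time in s.
With the tool pointing down it reaches from about 0.425 to 0.925 m from the base axis. Payload 6.8 kg.
Tool frame: the origin (TCP) lies on the front face of the gripper's body, between the roots of the fingers; the fingertips stand 73 mm ahead of it and the grasp point (between the pads) lies 54 mm ahead of it (bot.finger_overhang is the z of the fingertips in the tool frame, in m); z points along the fingers, y is the line along which they close (so a half turn about z gives the same grasp; the last joint's range is limited). The gripper opens to 85 mm and grips with 20 to 120 N. Pads are 22 mm wide; open, the fingers measure 114 mm over their backs; the gripper's body (76 mm by 85 mm) begins 54 mm behind the grasp point. The pads swing forward as they close: fully open they stand 13 mm farther back than shut.
Start: joints at [-1.355, 0.477, 0.022, 1.555, -0.011, 1.109, -0.083], TCP at [0.215, 0.64, 0.304] pointing down, gripper open.
Joint ranges: [-2.96, 2.96], [-0.34, 2.1], [-1.41, 1.46], [0.24, 2.44], [-1.37, 4.51], [0.17, 1.92], [-2.96, 2.96]. Speed limits (rad/s): [2.39, 2.39, 3.14, 3.14, 3.14, 3.14, 3.14].

### API

Orientations are given as a unit quaternion [w, x, y, z].
In Python, from station import bot gives the robot as it stands.
- The arm moves only by the tool servo_tool, never from a script. Its argument "motion" is one flat list of numbers, 7 for each row, row after row: the shift along the tool's x, y, z as a fraction of full scale, then the turn, a rotation vector about the tool's x, y, z as a fraction of full scale, then the closure, from 0 (fully open) to 1 (shut). In form: [tx, ty, tz, ax, ay, az, gripper, tx, ty, tz, ax, ay, az, gripper, ...]. A call has 1 to 5 rows; each row shifts and turns the commanded pose from where the row before left it, along the tool's axes as they then stand; what a row does not reach is not made up. Full scale, the value 1, is 0.02 m for a shift and 0.15 rad for a turn. A row lasts 1/8 s, in which the tool goes at most 62.5 mm and 10.7 degrees, less where a joint would pass 70% of its speed; a pose out of reach is approached as far as the arm can. A call with a number of a shift or a turn outside -1 to 1 is refused whole. A call with a gripper value outside its range is refused whole. The fingers move at their own pace and stop on an object; "grip_force" is the grip in N (left out, the last holds). Time passes only in rows, so rows that do not move let the fingers close. It gives the time, the measured TCP pose, the force, the opening and the grip force at its end, in the units of the state.
- bot.get_obs(): the state, without advancing time (a new reading comes with each control period).
- bot.read_camera(name): name is "side" or "top" or "wrist"; returns the picture (400x640x3 uint8, red, green, blue); there is no depth.
- bot.get_calibration(name): a dict with "mtx" (3x3 intrinsics, pixels), "rvec" (rotation vector, rad) and "tvec" (3), from world to camera coordinates, as OpenCV has them. Camera axes: x right, y down, z forward; pixel columns grow to the right and rows downward; lengths in m; the calibration is good to about 2 mm. A picture is of the moment at which its call begins: read the wrist's pose just before it. get_calibration takes no time and is no camera call; for the wrist camera it gives the pose at the moment of the call.
- bot.hand_in(): hands the job in; it is judged then, once.
Trained networks look in the newest picture that a camera, given by its name, has taken for a name from the list of things; names that differ only in an ending like _2 or _b are one class to them, and where a whole thing is asked for, a point or a joint stands for the part that bears it (a point fixed in the world has none). Each returns a list of dicts, best first, with "p" (0 to 1); they miss things now and then, are a little off and sometimes report something else, mostly with a low value. They report only what shows in the picture. A call takes as long as a camera call. They do not tell look-alikes from the thing itself.
- bot.boxes_of(camera, name): "uv" ([column, row] in pixels, amid what is visible of it).
The state is a dict: "t": time; "q": joint angles; "joint_vel": joint speeds; "joint_torque": joint torques, N m; "eef_pos": TCP position; "tool_rot": TCP orientation; "contact_force": force on the tool from outside, world axes, zero at the start; "torque": the same for the moment, N m; "gripper_width": opening from 0.0 (shut) to 1.0 (fully open); "grasp_force": force on a finger pad.
Only numpy, scipy, OpenCV 4.12 (cv2) and the standard library are available. Lean on these libraries where they do the work, as an engineer would, in place of code of your own. Each camera call takes 0.05 s, during which the arm holds its last target. There are 200 camera calls.

## Working session

There is one attempt and no reset: what is moved stays moved. The work goes in short steps, Python scripts to look and compute and a tool call to move; the robot and the scene stay as the last step left them, time stands still between calls to the robot, and variables do not carry over. Pictures are saved under pics/ and viewed, at most 10 in all, crops included, and the job is handed in when it is done.

Besides the shell and the picture viewer there is one more tool, called by a JSON object that holds its "api" and its "payload", one argument or row to a line. servo_tool: Moves the arm, as the interface text tells. Shift numbers are shares of 0.02 m and turn numbers shares of 0.15 rad, none past 1 either way. Its arguments: {"type":"object","properties":{"motion":{"type":"array","items":{"type":"number","minimum":-1,"maximum":1}},"grip_force":{"type":"number"}},"required":["motion"]}

```bash
mkdir -p pics; ls
python3 - <<'E'
from station import bot
import cv2, numpy as np
o=bot.get_obs(); print({k:np.round(v,3).tolist() for k,v in o.items()})
for c in ["top","side"]:
    im=bot.read_camera(c); cv2.imwrite(f"pics/{c}0.png",im[:,:,::-1])
    K=bot.get_calibration(c); print(c,{k:np.round(v,4).tolist() for k,v in K.items()})
    for n in ["round_end","blade_clamp","seat","prong_tips","tile2"]:
        print(n,[(np.round(b["uv"]).tolist(),round(b["p"],2)) for b in bot.boxes_of(c,n)])
E
```

```text
pics
{'t': 0.0, 'q': [-1.355, 0.478, 0.022, 1.556, -0.012, 1.109, -0.083], 'joint_vel': [-0.002, 0.0, 0.001, -0.002, -0.0, -0.001, 0.0], 'joint_torque': [0.0, -59.645, 1.608, -28.12, 0.012, 0.009, -0.0], 'eef_pos': [0.215, 0.639, 0.303], 'tool_rot': [-0.0, 0.161, 0.987, -0.001], 'contact_force': [0.019, 0.63, -0.409], 'torque': [0.013, 0.013, 0.021], 'grasp_force': 0.0, 'gripper_width': 1.0}
top {'mtx': [[482.0208, 0.0, 323.299], [0.0, 482.0208, 199.2973], [0.0, 0.0, 1.0]], 'rvec': [2.1714, -2.1463, 0.1495], 'tvec': [-0.0482, 0.4966, 1.6834]}
round_end [([193.0, 258.0], 0.74), ([274.0, 243.0], 0.68), ([260.0, 179.0], 0.62)]
blade_clamp [([258.0, 182.0], 0.7), ([196.0, 261.0], 0.69), ([270.0, 239.0], 0.6), ([384.0, 158.0], 0.17)]
seat [([384.0, 158.0], 0.96), ([460.0, 188.0], 0.74), ([379.0, 260.0], 0.58)]
prong_tips [([377.0, 261.0], 0.76), ([459.0, 189.0], 0.67), ([382.0, 158.0], 0.57)]
tile2 [([254.0, 171.0], 0.86), ([245.0, 192.0], 0.42)]
side {'mtx': [[419.8019, 0.0, 315.326], [0.0, 419.8019, 197.3098], [0.0, 0.0, 1.0]], 'rvec': [0.3783, -2.6063, 1.438], 'tvec': [0.4572, 0.2331, 1.1903]}
round_end [([298.0, 369.0], 0.96), ([271.0, 277.0], 0.65), ([338.0, 290.0], 0.55)]
blade_clamp [([295.0, 368.0], 0.78), ([335.0, 291.0], 0.66), ([285.0, 190.0], 0.66), ([268.0, 274.0], 0.56)]
seat [([373.0, 151.0], 0.84), ([332.0, 158.0], 0.69), ([273.0, 277.0], 0.41)]
prong_tips [([331.0, 157.0], 0.93), ([374.0, 152.0], 0.79), ([285.0, 193.0], 0.73)]
tile2 [([256.0, 280.0], 0.96), ([265.0, 270.0], 0.69), ([255.0, 296.0], 0.58)]
```

Run:
```python
import cv2
a=cv2.imread("pics/top0.png"); cv2.imwrite("pics/topc.png",cv2.resize(a[90:310,160:500],None,fx=2.35,fy=2.35,interpolation=cv2.INTER_CUBIC))
```

```text
(no output)
```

View pics/topc.png

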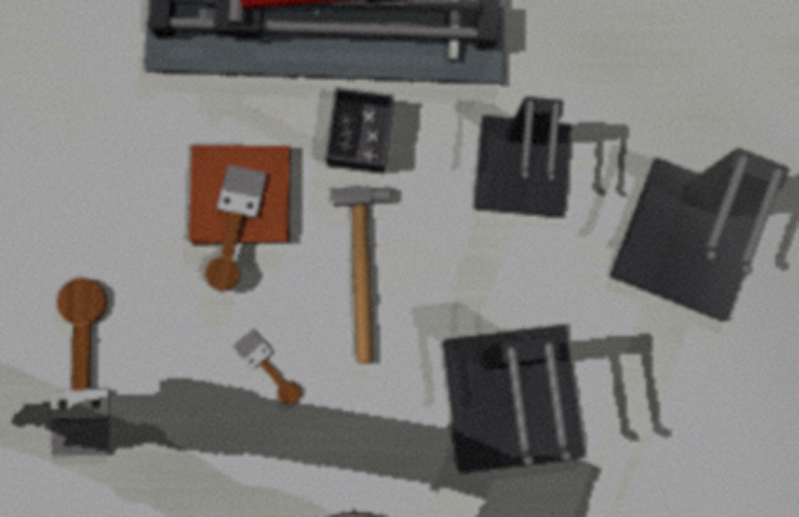

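View pics/side0.png

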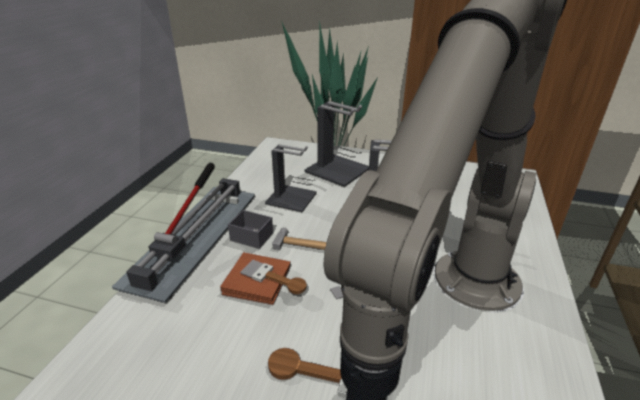

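The top crop shows the scraper on the tile with its disc at about (223,272) and its clamp at (243,200). The stand at crop (525,160) has a foot of about 150x140 mm, so it's the one meant. The other two stands are larger. The side view agrees with this. Next I'll warp both areas to metric planes.

```bash
cat > h.py <<'E'
from station import bot
import cv2, numpy as np
from scipy.spatial.transform import Rotation as R
def cal(c):
    k=bot.get_calibration(c); return k["mtx"],np.array(k["rvec"],float),np.array(k["tvec"],float)
def proj(c,P):
    K,r,t=cal(c); return cv2.projectPoints(np.atleast_2d(P).astype(float),r,t,np.array(K,float),None)[0][:,0]
def ray(c,uv,z):
    K,r,t=cal(c); M=cv2.Rodrigues(r)[0]; C=-M.T@t
    d=M.T@np.linalg.inv(K)@np.array([*uv,1.]); return C+d*(z-C[2])/d[2]
def warp(c,im,z,x0,x1,y0,y1,s):
    # output: up = +x, left = +y ; s px per m
    w,h=int((y1-y0)*s),int((x1-x0)*s)
    P=[[x1,y1,z],[x1,y0,z],[x0,y0,z],[x0,y1,z]]
    H=cv2.getPerspectiveTransform(proj(c,P).astype(np.float32),np.float32([[0,0],[w,0],[w,h],[0,h]]))
    return cv2.warpPerspective(im,H,(w,h),flags=cv2.INTER_CUBIC)
E
python3 - <<'E'
from h import *
im=cv2.imread("pics/top0.png")
f=lambda u,v:(160+u/2.35,90+v/2.35)
d=ray("top",f(223,272),.036); b=ray("top",f(243,203),.036); t=ray("top",f(538,178),.205); print(d,b,t, np.linalg.norm(d-b))
A=warp("top",im,.036,d[0]-.1,d[0]+.2,d[1]-.15,d[1]+.1,1600)
B=warp("top",im,.2,t[0]-.1,t[0]+.2,t[1]-.12,t[1]+.12,1600)
cv2.imwrite("pics/w.png",np.hstack([A,B])); print(A.shape,B.shape,"A: x=d0+.2-v/1600,y=d1+.1-u/1600; B: x=t0+.2-v/1600,y=t1+.12-(u-400)/1600")
E
```

```text
[0.47062273 0.19949368 0.036     ] [0.5764596  0.17224174 0.036     ] [ 0.58659813 -0.25193508  0.205     ] 0.10928912190247612Traceback (most recent call last):
  File "<stdin>", line 7, in <module>
    return _nx.concatenate(arrs, 1, dtype=dtype, casting=casting)
           ~~~~~~~~~~~~~~~^^^^^^^^^^^^^^^^^^^^^^^^^^^^^^^^^^^^^^^
ValueError: all the input array dimensions except for the concatenation axis must match exactly, but along dimension 0, the array at index 0 has size 480 and the array at index 1 has size 479
```

Run:
```python
from h import *
im=cv2.imread("pics/top0.png")
A=warp("top",im,.036,.3702,.6703,.05,.3,1600)[:480]
B=warp("top",im,.2,.49,.7903,-.37,-.13,1600)[:480]
cv2.imwrite("pics/w.png",np.hstack([A,B])); print(A.shape,B.shape)
```

```text
(480, 400, 3) (480, 384, 3)
```

View pics/w.png

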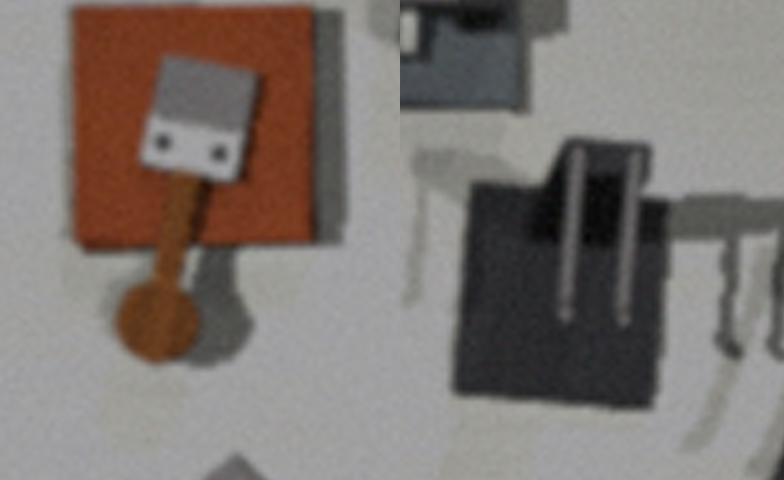

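Disc centre is at about (0.470, 0.201), with the blade pointing along yaw −0.195. Seat is at about (0.626, −0.254), with the stand at yaw −0.067. I'm moving above the disc.

{"api": "servo_tool", "payload": {
  "motion": [0, 0, 0, 0, 0, -0.86, 0, -0.88, -1, 0.25, 0, 0, 0, 0, -0.88, -1, 0.25, 0, 0, 0, 0, -0.88, -1, 0.25, 0, 0, 0, 0, -0.88, -1, 0.25, 0, 0, 0, 0]
}}

```text
t: 1.23
eef_pos: [0.2688, 0.5471, 0.2839]
tool_rot: [0.0, 0.097, 0.995, 0.0]
contact_force: [1.3, 0.2, 1.3]
gripper_width: 1.003
grasp_force: 0.0
```

{"api": "servo_tool", "payload": {
  "motion": [-0.88, -1, 0.25, 0, 0, 0, 0, -0.88, -1, 0.25, 0, 0, 0, 0, -0.88, -1, 0.25, 0, 0, 0, 0, -0.88, -1, 0.25, 0, 0, 0, 0, -0.88, -1, 0.25, 0, 0, 0, 0]
}}

```text
t: 1.85
eef_pos: [0.3358, 0.432, 0.259]
tool_rot: [0.0, 0.097, 0.995, 0.0]
contact_force: [-0.2, -0.4, -0.5]
gripper_width: 0.996
grasp_force: 0.0
```

{"api": "servo_tool", "payload": {
  "motion": [-0.88, -1, 0.25, 0, 0, 0, 0, -0.88, -1, 0.25, 0, 0, 0, 0, -0.88, -1, 0.25, 0, 0, 0, 0, -0.88, -1, 0.25, 0, 0, 0, 0, -0.88, -1, 0.25, 0, 0, 0, 0]
}}

```text
t: 2.48
eef_pos: [0.4028, 0.3169, 0.234]
tool_rot: [0.0, 0.097, 0.995, 0.0]
contact_force: [-0.3, -0.9, -0.1]
gripper_width: 1.003
grasp_force: 0.0
```

{"api": "servo_tool", "payload": {
  "motion": [-0.88, -1, 0.25, 0, 0, 0, 0, -0.88, -1, 0.25, 0, 0, 0, 0, -0.88, -1, 0.25, 0, 0, 0, 0, -0.88, -1, 0.25, 0, 0, 0, 0, -0.88, -1, 0.25, 0, 0, 0, 0]
}}

```text
t: 3.1
eef_pos: [0.4698, 0.2017, 0.209]
tool_rot: [0.0, 0.097, 0.995, 0.0]
contact_force: [-0.5, 0.6, -0.7]
gripper_width: 0.999
grasp_force: 0.0
```

```bash
cat >> h.py <<'E'
def st():
    o=bot.get_obs(); w=o["tool_rot"]; M=R.from_quat([w[1],w[2],w[3],w[0]]).as_matrix()
    print("t%.2f"%o["t"],"pos",np.round(o["eef_pos"],4),"x",M[:,0].round(3),"y",M[:,1].round(3),"z",M[:,2].round(3),"F",np.round(o["contact_force"],2),"T",np.round(o["torque"],3),"w",round(float(o["gripper_width"]),3),"g",round(float(o["grasp_force"]),1),"q",np.round(o["q"],2))
    return np.array(o["eef_pos"]),M
def delta(world,d0=None):
    p,M=st(); d=M.T@(np.array(world)-p); print("tool delta m",d.round(4),"units",(d/.02).round(2)); return d
E
python3 - <<'E'
from h import *
print(bot.finger_overhang)
delta([.4697,.2013,.09])
im=bot.read_camera("wrist")[:,:,::-1]; cv2.imwrite("pics/wr1.png",im)
W=warp("wrist",np.ascontiguousarray(im),.042,.40,.65,.1,.3,2000); cv2.imwrite("pics/wr1w.png",W)
print(proj("wrist",[[.4697,.2013,.042]]), [(np.round(b["uv"]).tolist(),round(b["p"],2)) for b in bot.boxes_of("wrist","round_end")])
E
```

```text
0.0726
t3.10 pos [0.4698 0.2017 0.209 ] x [-0.981  0.194 -0.   ] y [0.194 0.981 0.   ] z [ 0.001  0.    -1.   ] F [-0.53  0.62 -0.7 ] T [-0.037 -0.057  0.05 ] w 0.999 g 0.0 q [-0.64  0.33  0.14  2.04 -0.06  0.77  0.91]
tool delta m [ 1.00e-04 -5.00e-04  1.19e-01] units [ 0.   -0.02  5.95]
[[322.77363111 195.13231261]] [([564.0, 77.0], 0.93), ([226.0, 54.0], 0.82), ([319.0, 257.0], 0.6)]
```

View pics/wr1w.png

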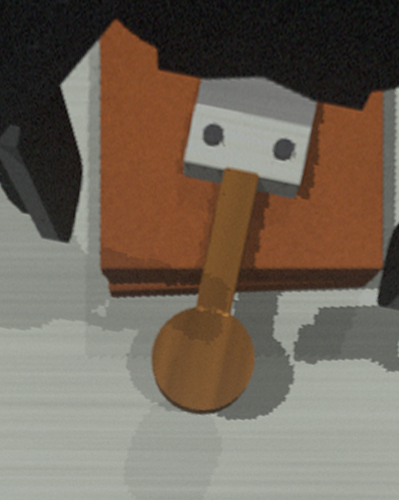

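The wrist view puts the disc at (0.471, 0.1985) with blade yaw about −0.205. That's a 3 mm correction before I descend and pinch.

{"api": "servo_tool", "payload": {
  "motion": [-0.06, -0.14, 1, 0, 0, 0.07, 0, 0, 0, 1, 0, 0, 0, 0, 0, 0, 1, 0, 0, 0, 0, 0, 0, 1, 0, 0, 0, 0, 0, 0, 1, 0, 0, 0, 0],
  "grip_force": 60
}}

```text
t: 3.82
eef_pos: [0.4698, 0.2006, 0.1085]
tool_rot: [0.0, 0.102, 0.995, 0.0]
contact_force: [0.4, 0.8, -0.6]
gripper_width: 0.998
grasp_force: 0.0
```

{"api": "servo_tool", "payload": {
  "motion": [0, 0, 0.7, 0, 0, 0, 0, 0, 0, 0.45, 0, 0, 0, 0, 0, 0, 0, 0, 0, 0, 0, 0, 0, 0, 0, 0, 0, 0.2, 0, 0, 0, 0, 0, 0, 0.3]
}}

```text
t: 4.45
eef_pos: [0.4702, 0.1996, 0.0864]
tool_rot: [0.0, 0.103, 0.995, 0.0]
contact_force: [-0.3, -0.1, -0.9]
gripper_width: 0.698
grasp_force: 0.0
```

{"api": "servo_tool", "payload": {
  "motion": [0, 0, 0, 0, 0, 0, 0.4, 0, 0, 0, 0, 0, 0, 0.6, 0, 0, 0, 0, 0, 0, 1, 0, 0, 0, 0, 0, 0, 1, 0, 0, 0, 0, 0, 0, 1]
}}

```text
t: 5.08
eef_pos: [0.4701, 0.1996, 0.086]
tool_rot: [0.0, 0.102, 0.995, 0.0]
contact_force: [0.0, 0.1, 2.4]
gripper_width: 0.586
grasp_force: 61.7
```

Run:
```python
from h import *
st()
im=bot.read_camera("wrist")[:,:,::-1]; cv2.imwrite("pics/wr2.png",im)
```

```text
t5.08 pos [0.4701 0.1996 0.086 ] x [-0.979  0.204 -0.   ] y [0.204 0.979 0.   ] z [ 0.  0. -1.] F [0.02 0.06 2.42] T [ 0.151 -0.163  0.037] w 0.586 g 61.7 q [-0.61  0.54  0.1   2.1  -0.11  0.5   0.94]
```

View pics/wr2.png

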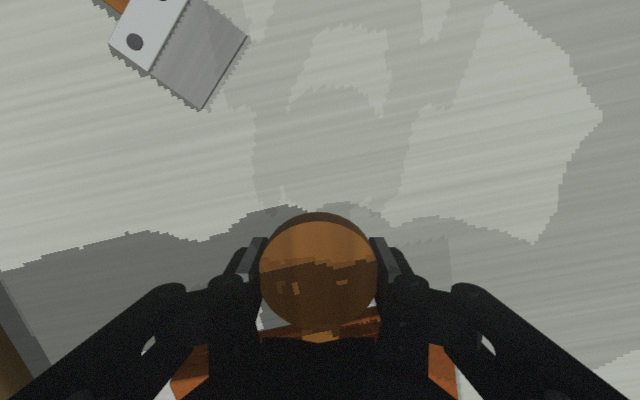

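The disc is centred between the pads with a 62 N grip. I'll lift slowly first.

{"api": "servo_tool", "payload": {
  "motion": [0, 0, -0.1, 0, 0, 0, 1, 0, 0, -0.2, 0, 0, 0, 1, 0, 0, -0.3, 0, 0, 0, 1, 0, 0, -0.5, 0, 0, 0, 1, 0, 0, -0.6, 0, 0, 0, 1]
}}

```text
t: 5.75
eef_pos: [0.4698, 0.1994, 0.1206]
tool_rot: [-0.0, 0.102, 0.995, -0.0]
contact_force: [0.5, 0.1, -1.8]
gripper_width: 0.585
grasp_force: 62.2
```

{"api": "servo_tool", "payload": {
  "motion": [0, 0, -0.6, 0, 0, 0, 1, 0, 0, -0.6, 0, 0, 0, 1, 0, 0, -0.6, 0, 0, 0, 1, 0, 0, -0.6, 0, 0, 0, 1, 0, 0, -0.6, 0, 0, 0, 1]
}}

```text
t: 6.38
eef_pos: [0.4699, 0.1994, 0.1807]
tool_rot: [0.0, 0.102, 0.995, 0.0]
contact_force: [0.3, 0.1, -0.8]
gripper_width: 0.587
grasp_force: 62.2
```

{"api": "servo_tool", "payload": {
  "motion": [0, 0, -0.6, 0, 0, 0, 1, 0, 0, -0.6, 0, 0, 0, 1, 0, 0, -0.6, 0, 0, 0, 1, 0, 0, -0.6, 0, 0, 0, 1, 0, 0, -0.6, 0, 0, 0, 1]
}}

```text
t: 7.0
eef_pos: [0.4699, 0.1994, 0.2407]
tool_rot: [0.0, 0.102, 0.995, 0.0]
contact_force: [-0.1, 0.4, -0.4]
gripper_width: 0.588
grasp_force: 62.2
```

{"api": "servo_tool", "payload": {
  "motion": [0, 0, -0.6, 0, 0, 0, 1, 0, 0, -0.6, 0, 0, 0, 1, 0, 0, -0.6, 0, 0, 0, 1, 0, 0, -0.6, 0, 0, 0, 1, 0, 0, -0.6, 0, 0, 0, 1]
}}

```text
t: 7.62
eef_pos: [0.4699, 0.1994, 0.3007]
tool_rot: [-0.0, 0.102, 0.995, 0.0]
contact_force: [-0.1, 0.3, -1.7]
gripper_width: 0.581
grasp_force: 62.2
```

{"api": "servo_tool", "payload": {
  "motion": [0, 0, -0.6, 0, 0, 0, 1, 0, 0, -0.6, 0, 0, 0, 1, 0, 0, -0.3, 0, 0, 0, 1, 0, 0, -0.1, 0, 0, 0, 1, 0, 0, 0, 0, 0, 0, 1]
}}

```text
t: 8.25
eef_pos: [0.4698, 0.1993, 0.3317]
tool_rot: [-0.0, 0.103, 0.995, -0.0]
contact_force: [-0.6, 0.3, -1.6]
gripper_width: 0.586
grasp_force: 62.2
```

Run:
```python
from h import *
st()
im=bot.read_camera("side")[:,:,::-1]; cv2.imwrite("pics/s2.png",cv2.resize(im[120:320,200:480],None,fx=2.5,fy=2.5))
```

```text
t8.25 pos [0.4698 0.1993 0.3317] x [-0.979  0.204  0.   ] y [ 0.204  0.979 -0.   ] z [-0. -0. -1.] F [-0.63  0.31 -1.57] T [ 0.033  0.091 -0.044] w 0.586 g 62.2 q [-0.67  0.17  0.16  1.92 -0.03  1.05  0.88]
```

View pics/s2.png

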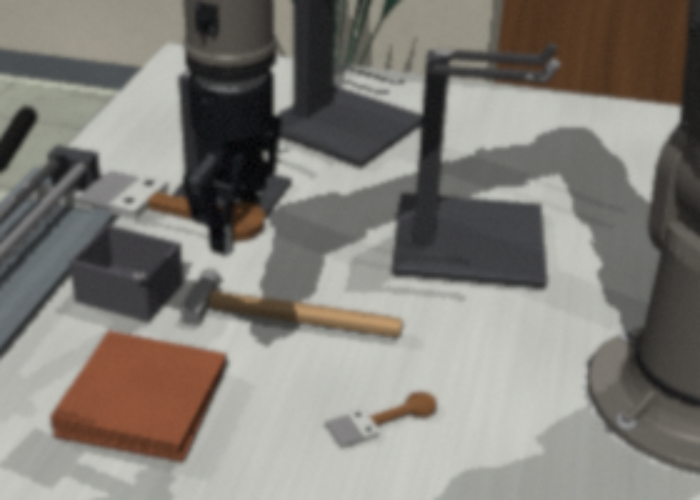

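The scraper came up level and the tiles haven't moved. Now I'll ease the grip, starting with the force setting at its minimum.

{"api": "servo_tool", "payload": {
  "motion": [0, 0, 0, 0, 0, 0, 1, 0, 0, 0, 0, 0, 0, 1, 0, 0, 0, 0, 0, 0, 1, 0, 0, 0, 0, 0, 0, 1],
  "grip_force": 20
}}

```text
t: 8.8
eef_pos: [0.4699, 0.1994, 0.3318]
tool_rot: [-0.0, 0.102, 0.995, -0.0]
contact_force: [0.4, 0.3, -1.7]
gripper_width: 0.586
grasp_force: 62.2
```

{"api": "servo_tool", "payload": {
  "motion": [0, 0, 0, 0, 0, 0, 0.47, 0, 0, 0, 0, 0, 0, 0.47]
}}

```text
t: 9.05
eef_pos: [0.4699, 0.1994, 0.3319]
tool_rot: [0.0, 0.102, 0.995, 0.0]
contact_force: [0.6, 0.4, -0.8]
gripper_width: 0.584
grasp_force: 62.2
```

Run:
```python
from h import *
st()
```

```text
t9.05 pos [0.4699 0.1994 0.3319] x [-0.979  0.204 -0.   ] y [0.204 0.979 0.   ] z [ 0.  0. -1.] F [ 0.57  0.42 -0.83] T [0.008 0.118 0.018] w 0.584 g 62.2 q [-0.67  0.17  0.16  1.92 -0.03  1.05  0.88]
```

{"api": "servo_tool", "payload": {
  "motion": [0, 0, 0, 0, 0, 0, 0.45, 0, 0, 0, 0, 0, 0, 0.44]
}}

```text
t: 9.3
eef_pos: [0.4699, 0.1994, 0.3319]
tool_rot: [-0.0, 0.102, 0.995, -0.0]
contact_force: [-0.3, 0.1, -1.1]
gripper_width: 0.587
grasp_force: 62.2
```

{"api": "servo_tool", "payload": {
  "motion": [0, 0, 0, 0, 0, 0, 0.43, 0, 0, 0, 0, 0, 0, 0.43]
}}

```text
t: 9.55
eef_pos: [0.4699, 0.1994, 0.3319]
tool_rot: [-0.0, 0.102, 0.995, -0.0]
contact_force: [0.1, -0.8, -1.2]
gripper_width: 0.589
grasp_force: 62.2
```

{"api": "servo_tool", "payload": {
  "motion": [0, 0, 0, 0, 0, 0, 0.42, 0, 0, 0, 0, 0, 0, 0.42]
}}

```text
t: 9.8
eef_pos: [0.4699, 0.1994, 0.3319]
tool_rot: [-0.0, 0.102, 0.995, 0.0]
contact_force: [-1.1, 0.6, -0.1]
gripper_width: 0.587
grasp_force: 62.2
```

{"api": "servo_tool", "payload": {
  "motion": [0, 0, 0, 0, 0, 0, 0.412]
}}

```text
t: 9.93
eef_pos: [0.4699, 0.1994, 0.3319]
tool_rot: [-0.0, 0.102, 0.995, 0.0]
contact_force: [1.1, 0.0, -1.7]
gripper_width: 0.595
grasp_force: 50.7
```

{"api": "servo_tool", "payload": {
  "motion": [0, 0, 0, 0, 0, 0, 0.408]
}}

```text
t: 10.05
eef_pos: [0.4699, 0.1994, 0.3319]
tool_rot: [-0.0, 0.102, 0.995, 0.0]
contact_force: [-0.5, -0.8, -0.4]
gripper_width: 0.593
grasp_force: 38.8
```

{"api": "servo_tool", "payload": {
  "motion": [0, 0, 0, 0, 0, 0, 0.403]
}}

```text
t: 10.18
eef_pos: [0.4699, 0.1994, 0.3319]
tool_rot: [-0.0, 0.102, 0.995, -0.0]
contact_force: [0.2, -0.3, -1.5]
gripper_width: 0.599
grasp_force: 24.9
```

{"api": "servo_tool", "payload": {
  "motion": [0, 0, 0, 0, 0, 0, 0.4, 0, 0, 0, 0, 0, 0, 0.4]
}}

```text
t: 10.42
eef_pos: [0.4699, 0.1994, 0.3319]
tool_rot: [0.0, 0.102, 0.995, 0.0]
contact_force: [-0.6, -0.3, -0.8]
gripper_width: 0.603
grasp_force: 17.2
```

Run:
```python
from h import *
st()
```

```text
t10.43 pos [0.4699 0.1994 0.3319] x [-0.979  0.204 -0.   ] y [0.204 0.979 0.   ] z [ 0.  0. -1.] F [-0.57 -0.29 -0.8 ] T [0.058 0.078 0.026] w 0.603 g 17.2 q [-0.67  0.17  0.16  1.92 -0.03  1.05  0.88]
```

{"api": "servo_tool", "payload": {
  "motion": [0, 0, 0, 0, 0, 0, 0.398, 0, 0, 0, 0, 0, 0, 0.398]
}}

```text
t: 10.68
eef_pos: [0.4699, 0.1994, 0.3319]
tool_rot: [0.0, 0.102, 0.995, 0.0]
contact_force: [0.5, -0.0, -1.6]
gripper_width: 0.605
grasp_force: 12.3
```

{"api": "servo_tool", "payload": {
  "motion": [0, 0, 0, 0, 0, 0, 0.3968, 0, 0, 0, 0, 0, 0, 0.3968]
}}

```text
t: 10.92
eef_pos: [0.4699, 0.1994, 0.3319]
tool_rot: [-0.0, 0.102, 0.995, 0.0]
contact_force: [0.1, 0.3, -1.0]
gripper_width: 0.605
grasp_force: 9.5
```

Run:
```python
from h import *
st()
im=bot.read_camera("side")[:,:,::-1]; cv2.imwrite("pics/s3.png",cv2.resize(im[140:260,200:360],None,fx=3,fy=3))
```

```text
t10.93 pos [0.4699 0.1994 0.3319] x [-0.979  0.204  0.   ] y [0.204 0.979 0.   ] z [-0.  0. -1.] F [ 0.05  0.35 -0.95] T [-0.034 -0.104  0.037] w 0.605 g 9.5 q [-0.67  0.17  0.16  1.92 -0.03  1.05  0.88]
```

View pics/s3.png

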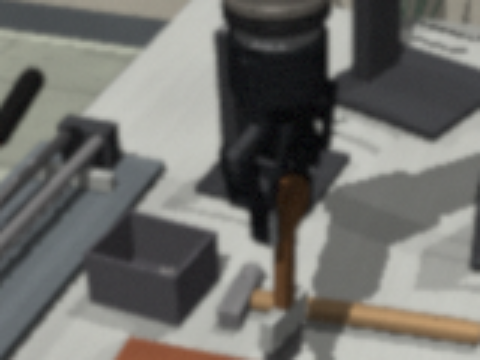

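It has swung down. I'll hold for a moment to let it settle, then clamp again.

{"api": "servo_tool", "payload": {
  "motion": [0, 0, 0, 0, 0, 0, 0.3968, 0, 0, 0, 0, 0, 0, 0.3968, 0, 0, 0, 0, 0, 0, 0.3968, 0, 0, 0, 0, 0, 0, 0.3968, 0, 0, 0, 0, 0, 0, 0.3968]
}}

```text
t: 11.6
eef_pos: [0.4699, 0.1994, 0.3319]
tool_rot: [0.0, 0.102, 0.995, 0.0]
contact_force: [0.4, 0.8, -0.7]
gripper_width: 0.605
grasp_force: 9.5
```

{"api": "servo_tool", "payload": {
  "motion": [0, 0, 0, 0, 0, 0, 0.3968, 0, 0, 0, 0, 0, 0, 0.3968, 0, 0, 0, 0, 0, 0, 0.3968, 0, 0, 0, 0, 0, 0, 0.3968, 0, 0, 0, 0, 0, 0, 0.3968]
}}

```text
t: 12.22
eef_pos: [0.4699, 0.1994, 0.3319]
tool_rot: [0.0, 0.102, 0.995, 0.0]
contact_force: [0.5, -0.1, -0.8]
gripper_width: 0.598
grasp_force: 9.5
```

Run:
```python
from h import *
a=[]
st()
im=bot.read_camera("wrist")[:,:,::-1]; st(); im2=bot.read_camera("side")[:,:,::-1]
cv2.imwrite("pics/s4.png",np.hstack([cv2.resize(im2[140:280,220:340],(343,400)),im[:,140:500]]))
```

```text
t12.22 pos [0.4699 0.1994 0.3319] x [-0.979  0.204  0.   ] y [0.204 0.979 0.   ] z [ 0.  0. -1.] F [ 0.47 -0.12 -0.83] T [-0.005 -0.006 -0.015] w 0.598 g 9.5 q [-0.67  0.17  0.16  1.92 -0.03  1.05  0.88]
t12.28 pos [0.4699 0.1994 0.3319] x [-0.979  0.204  0.   ] y [0.204 0.979 0.   ] z [-0.  0. -1.] F [ 0.76  0.09 -0.91] T [-0.026 -0.063  0.024] w 0.606 g 9.5 q [-0.67  0.17  0.16  1.92 -0.03  1.05  0.88]
```

View pics/s4.png

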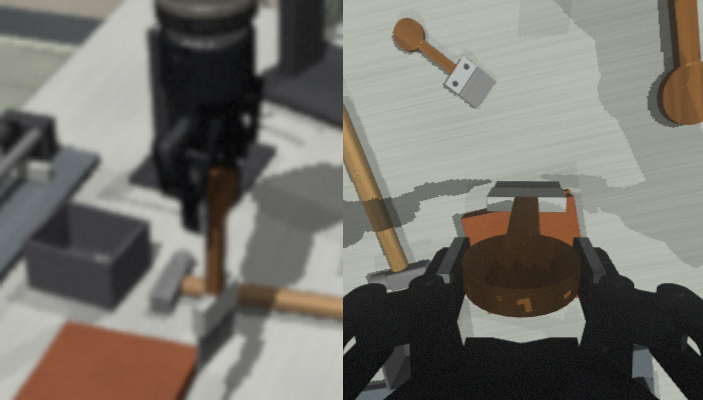

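Run:
```python
from h import *
p,M=st()
c=p-[0,0,.05]; h=np.array([.979,-.204,0]); y=np.array([.204,.979,0])
for a in [-.4,-.2,-.1,0,.1,.2]:
    d=np.array([0,0,-1])*np.cos(a)+h*np.sin(a); n=np.cross(d,y)
    # clamp top corners at 95mm (top face edge robot side & far side)
    P=[c+d*.095+y*.03*s+n*.006*k for s in(-1,1) for k in(-1,1)]
    print(a,(proj("wrist",P)-[140-343,0]).round(0).tolist(), (proj("side",[c,c+d*.095,c+d*.165])).round(0).tolist())
```

```text
t12.32 pos [0.4699 0.1994 0.3319] x [-0.979  0.204  0.   ] y [ 0.204  0.979 -0.   ] z [-0. -0. -1.] F [-0.76  1.51 -1.19] T [ 0.011  0.027 -0.023] w 0.607 g 9.5 q [-0.67  0.17  0.16  1.92 -0.03  1.05  0.88]
-0.4 [[477.0, 151.0], [479.0, 166.0], [566.0, 151.0], [565.0, 166.0]] [[294.0, 208.0], [308.0, 242.0], [318.0, 266.0]]
-0.2 [[480.0, 175.0], [481.0, 190.0], [564.0, 175.0], [563.0, 190.0]] [[294.0, 208.0], [302.0, 242.0], [307.0, 265.0]]
-0.1 [[481.0, 187.0], [481.0, 202.0], [563.0, 187.0], [562.0, 202.0]] [[294.0, 208.0], [298.0, 241.0], [301.0, 263.0]]
0 [[481.0, 199.0], [482.0, 214.0], [562.0, 199.0], [562.0, 214.0]] [[294.0, 208.0], [295.0, 240.0], [296.0, 262.0]]
0.1 [[482.0, 211.0], [482.0, 226.0], [562.0, 211.0], [561.0, 226.0]] [[294.0, 208.0], [292.0, 239.0], [290.0, 259.0]]
0.2 [[482.0, 223.0], [482.0, 239.0], [561.0, 223.0], [561.0, 239.0]] [[294.0, 208.0], [289.0, 237.0], [285.0, 257.0]]
```

It hangs vertical to within 0.02 rad. I'll clamp firmly again and check clearance to the stand nearer the robot.

{"api": "servo_tool", "payload": {
  "motion": [0, 0, 0, 0, 0, 0, 1, 0, 0, 0, 0, 0, 0, 1, 0, 0, 0, 0, 0, 0, 1, 0, 0, 0, 0, 0, 0, 1],
  "grip_force": 60
}}

```text
t: 12.82
eef_pos: [0.4699, 0.1994, 0.3319]
tool_rot: [0.0, 0.102, 0.995, 0.0]
contact_force: [0.3, -0.5, -0.9]
gripper_width: 0.585
grasp_force: 62.2
```

Run:
```python
from h import *
st()
f=lambda u,v:(160+u/2.35,90+v/2.35)
for uv in [(485,343),(555,343),(510,348),(548,345),(527,460),(565,457)]:
    print(uv,[ray("top",f(*uv),z).round(3).tolist() for z in(.2,.27)])
print("foot C",[ray("top",f(*uv),0.012).round(3).tolist() for uv in [(443,340),(568,325),(583,458),(460,472)]])
print("foot A",[ray("top",f(*uv),0.012).round(3).tolist() for uv in [(482,115),(475,210),(565,216),(572,122)]])
# check model of stand A in side view
s=np.array([.626,-.254,.2]);X=np.array([.998,-.067,0]);Y=np.array([.067,.998,0])
print("side tips/roots",proj("side",[s-X*.033+Y*.018+[0,0,.006],s-X*.033-Y*.018+[0,0,.006],s+X*.055+Y*.018,s+X*.055-Y*.018]).round(1).tolist())
```

```text
t12.82 pos [0.4699 0.1994 0.3319] x [-0.979  0.204  0.   ] y [0.204 0.979 0.   ] z [ 0.  0. -1.] F [ 0.25 -0.55 -0.87] T [-0.021 -0.034 -0.027] w 0.585 g 62.2 q [-0.67  0.17  0.16  1.92 -0.03  1.05  0.88]
(485, 343) [[0.359, -0.179, 0.2], [0.356, -0.172, 0.27]]
(555, 343) [[0.361, -0.274, 0.2], [0.357, -0.263, 0.27]]
(510, 348) [[0.353, -0.213, 0.2], [0.35, -0.205, 0.27]]
(548, 345) [[0.358, -0.265, 0.2], [0.354, -0.254, 0.27]]
(527, 460) [[0.204, -0.235, 0.2], [0.207, -0.226, 0.27]]
(565, 457) [[0.208, -0.286, 0.2], [0.212, -0.275, 0.27]]
foot C [[0.373, -0.134, 0.012], [0.398, -0.324, 0.012], [0.199, -0.345, 0.012], [0.176, -0.16, 0.012]]
foot A [[0.725, -0.193, 0.012], [0.574, -0.183, 0.012], [0.567, -0.322, 0.012], [0.715, -0.334, 0.012]]
side tips/roots [[301.7, 152.7], [305.6, 148.3], [277.9, 150.3], [282.3, 146.1]]
```

{"api": "servo_tool", "payload": {
  "motion": [0, 0, 0, 0, 0, -0.46, 1, 0, 0, 0, 0, 0, -0.46, 1, -0.07, -0.3, 0, 0, 0, 0, 1, -0.14, -0.6, 0, 0, 0, 0, 1, -0.2, -0.9, 0, 0, 0, 0, 1]
}}

```text
t: 13.45
eef_pos: [0.4758, 0.1618, 0.3319]
tool_rot: [-0.0, 0.034, 0.999, -0.0]
contact_force: [-0.2, -1.0, -0.5]
gripper_width: 0.584
grasp_force: 62.2
```

{"api": "servo_tool", "payload": {
  "motion": [-0.22, -0.95, 0, 0, 0, 0, 1, -0.22, -0.95, 0, 0, 0, 0, 1, -0.22, -0.95, 0, 0, 0, 0, 1, -0.22, -0.95, 0, 0, 0, 0, 1, -0.22, -0.95, 0, 0, 0, 0, 1]
}}

```text
t: 14.08
eef_pos: [0.4912, 0.0645, 0.3319]
tool_rot: [0.0, 0.035, 0.999, -0.0]
contact_force: [-0.3, 0.4, -1.3]
gripper_width: 0.588
grasp_force: 62.2
```

{"api": "servo_tool", "payload": {
  "motion": [-0.22, -0.95, 0, 0, 0, 0, 1, -0.22, -0.95, 0, 0, 0, 0, 1, -0.22, -0.95, 0, 0, 0, 0, 1, -0.22, -0.95, 0, 0, 0, 0, 1, -0.22, -0.95, 0, 0, 0, 0, 1]
}}

```text
t: 14.7
eef_pos: [0.5065, -0.0318, 0.332]
tool_rot: [0.0, 0.035, 0.999, -0.0]
contact_force: [-0.2, -0.9, -1.1]
gripper_width: 0.587
grasp_force: 62.2
```

{"api": "servo_tool", "payload": {
  "motion": [-0.22, -0.95, 0, 0, 0, 0, 1, -0.22, -0.95, 0, 0, 0, 0, 1, -0.22, -0.95, 0, 0, 0, 0, 1, -0.22, -0.95, 0, 0, 0, 0, 1, -0.22, -0.95, 0, 0, 0, 0, 1]
}}

```text
t: 15.32
eef_pos: [0.5218, -0.128, 0.332]
tool_rot: [-0.0, 0.035, 0.999, -0.0]
contact_force: [-0.1, -0.2, -1.1]
gripper_width: 0.586
grasp_force: 62.3
```

{"api": "servo_tool", "payload": {
  "motion": [-0.22, -0.95, 0, 0, 0, 0, 1, -0.22, -0.95, 0, 0, 0, 0, 1, -0.22, -0.95, 0, 0, 0, 0, 1, -0.22, -0.95, 0, 0, 0, 0, 1, -0.22, -0.95, 0, 0, 0, 0, 1]
}}

```text
t: 15.95
eef_pos: [0.5371, -0.2242, 0.332]
tool_rot: [-0.0, 0.035, 0.999, -0.0]
contact_force: [0.8, -0.6, -1.1]
gripper_width: 0.585
grasp_force: 62.3
```

{"api": "servo_tool", "payload": {
  "motion": [-0.1, -0.7, 0, 0, 0, 0, 1, -0.1, -0.4, 0, 0, 0, 0, 1, -0.04, -0.18, 0, 0, 0, 0, 1, 0, 0, 0, 0, 0, 0, 1, 0, 0, 0, 0, 0, 0, 1]
}}

```text
t: 16.58
eef_pos: [0.5411, -0.2473, 0.3319]
tool_rot: [-0.0, 0.033, 0.999, 0.0]
contact_force: [-0.0, 0.4, -0.8]
gripper_width: 0.591
grasp_force: 62.3
```

Run:
```python
from h import *
delta([.541,-.248,.332])
im=np.ascontiguousarray(bot.read_camera("wrist")[:,:,::-1]); s=bot.read_camera("side")[:,:,::-1]
X=np.array([.998,-.067,0]);Y=np.array([.067,.998,0]);S=np.array([.626,-.254,.2])
for k in(-1,1):
    uv=proj("wrist",[S+Y*.018*k-X*.03,S+Y*.018*k+X*.05]); print(uv.round().tolist())
cv2.imwrite("pics/wr5r.png",im)
cv2.imwrite("pics/wr5.png",np.vstack([im,np.hstack([cv2.resize(s[100:240,220:380],(229,200)),np.zeros((200,411,3),np.uint8)])])[:600])
```

```text
t16.57 pos [ 0.5411 -0.2473  0.3319] x [-0.998  0.066  0.   ] y [0.066 0.998 0.   ] z [-0.  0. -1.] F [-0.02  0.41 -0.81] T [ 0.027 -0.005 -0.008] w 0.591 g 62.3 q [-0.01  0.34  0.43  1.75 -0.16  1.09  1.97]
tool delta m [ 0.     -0.0007 -0.0001] units [ 0.   -0.04 -0.01]
[[294.0, 281.0], [296.0, 366.0]]
[[341.0, 281.0], [339.0, 366.0]]
```

View pics/wr5.png

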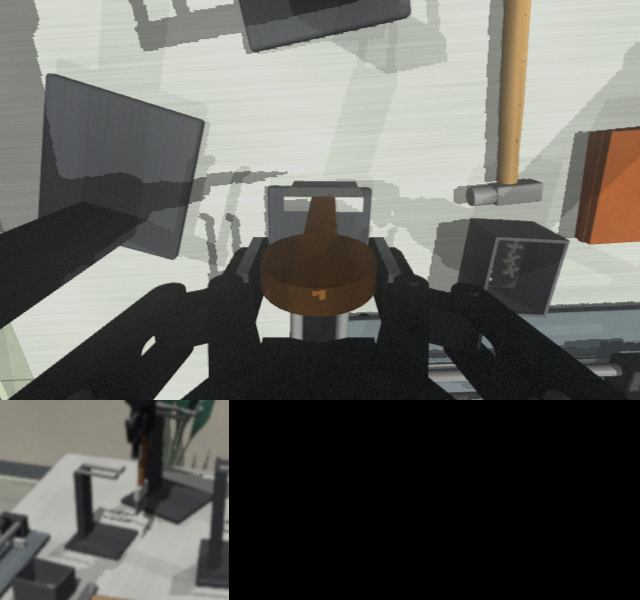

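The prongs show at columns 296 and 341 (row ~330), within 1 px of the prediction, and the disc is centred at 319. I'm advancing over the tips at height.

{"api": "servo_tool", "payload": {
  "motion": [-0.3, 0, 0, 0, 0, 0, 1, -0.6, 0, 0, 0, 0, 0, 1, -0.8, 0, 0, 0, 0, 0, 1, -0.9, 0, 0, 0, 0, 0, 1, -0.8, 0, 0, 0, 0, 0, 1]
}}

```text
t: 17.3
eef_pos: [0.6106, -0.2523, 0.3316]
tool_rot: [0.0, 0.033, 0.999, -0.0]
contact_force: [-0.2, 1.3, -0.8]
gripper_width: 0.587
grasp_force: 62.3
```

{"api": "servo_tool", "payload": {
  "motion": [-0.5, 0, 0, 0, 0, 0, 1, -0.25, 0, 0, 0, 0, 0, 1, -0.1, 0, 0, 0, 0, 0, 1, 0, 0, 0, 0, 0, 0, 1, 0, 0, 0, 0, 0, 0, 1]
}}

```text
t: 17.92
eef_pos: [0.6254, -0.2538, 0.332]
tool_rot: [0.0, 0.034, 0.999, 0.0]
contact_force: [0.7, -0.3, -1.4]
gripper_width: 0.587
grasp_force: 62.3
```

Run:
```python
from h import *
delta([.626,-.2535,.332])
im=np.ascontiguousarray(bot.read_camera("wrist")[:,:,::-1]); s=bot.read_camera("side")[:,:,::-1]
X=np.array([.998,-.067,0]);Y=np.array([.067,.998,0]);S=np.array([.626,-.254,.2])
for k in(-1,1):
    uv=proj("wrist",[S+Y*.018*k-X*.037+[0,0,.012],S+Y*.018*k-X*.03,S+Y*.018*k,S+Y*.018*k+X*.05]); print("wrist",uv.round().tolist())
    print("side",proj("side",[S+Y*.018*k-X*.037+[0,0,.012],S+Y*.018*k-X*.03,S+Y*.018*k+X*.055]).round(1).tolist())
c=cv2.resize(s[100:220,240:350],None,fx=4,fy=4,interpolation=cv2.INTER_CUBIC)
cv2.imwrite("pics/wr6.png",np.hstack([np.vstack([im[:,160:480],np.zeros((80,320,3),np.uint8)]),c]))
```

```text
t17.93 pos [ 0.6254 -0.2538  0.332 ] x [-0.998  0.068 -0.   ] y [0.068 0.998 0.   ] z [ 0.  0. -1.] F [ 0.7  -0.33 -1.45] T [ 0.011 -0.012 -0.034] w 0.587 g 62.3 q [ 0.    0.48  0.42  1.55 -0.21  1.16  1.97]
tool delta m [-0.0006  0.0004  0.    ] units [-0.03  0.02  0.  ]
wrist [[290.0, 164.0], [292.0, 171.0], [293.0, 213.0], [295.0, 276.0]]
side [[306.6, 146.9], [304.8, 149.8], [282.3, 146.1]]
wrist [[347.0, 164.0], [345.0, 171.0], [344.0, 213.0], [343.0, 276.0]]
side [[302.7, 151.3], [300.9, 154.2], [277.9, 150.3]]
```

View pics/wr6.png

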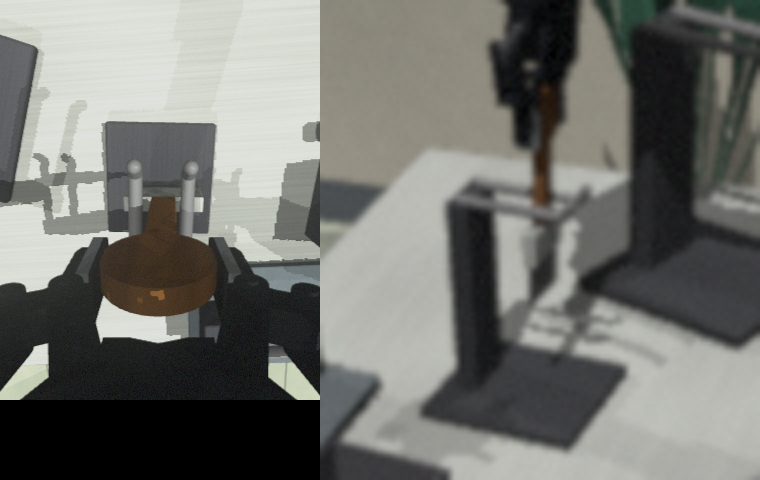

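The prong tips sit at columns 294 and 350 and the disc at 319, so the fork is about 1.5 mm further to +y. I'll correct that and lower.

{"api": "servo_tool", "payload": {
  "motion": [-0.07, 0.07, 0.2, 0, 0, 0, 1, 0, 0, 0.5, 0, 0, 0, 1, 0, 0, 0.6, 0, 0, 0, 1, 0, 0, 0.5, 0, 0, 0, 1, 0, 0, 0.3, 0, 0, 0, 1]
}}

```text
t: 18.65
eef_pos: [0.627, -0.2523, 0.2886]
tool_rot: [-0.001, 0.034, 0.999, 0.0]
contact_force: [-1.3, -0.5, -1.1]
gripper_width: 0.589
grasp_force: 62.3
```

{"api": "servo_tool", "payload": {
  "motion": [0, 0, 0.15, 0, 0, 0, 1, 0, 0, 0.1, 0, 0, 0, 1, 0, 0, 0.1, 0, 0, 0, 1, 0, 0, 0, 0, 0, 0, 1, 0, 0, 0, 0, 0, 0, 1]
}}

```text
t: 19.27
eef_pos: [0.6273, -0.2524, 0.2831]
tool_rot: [0.0, 0.034, 0.999, -0.0]
contact_force: [-0.7, -0.4, -1.5]
gripper_width: 0.583
grasp_force: 62.3
```

Run:
```python
from h import *
st()
s=bot.read_camera("side")[:,:,::-1];im=bot.read_camera("wrist")[:,:,::-1]
c=cv2.resize(s[100:220,240:350],None,fx=4,fy=4,interpolation=cv2.INTER_CUBIC)
cv2.imwrite("pics/wr7.png",np.hstack([np.vstack([im[:,160:480],np.zeros((80,320,3),np.uint8)]),c]))
```

```text
t19.27 pos [ 0.6273 -0.2524  0.2831] x [-0.998  0.067 -0.   ] y [ 0.067  0.998 -0.   ] z [ 0. -0. -1.] F [-0.67 -0.37 -1.47] T [-0.    -0.018  0.024] w 0.583 g 62.3 q [ 0.01  0.52  0.4   1.59 -0.22  1.07  1.98]
```

The picture budget is used up, so the rest goes by force.

{"api": "servo_tool", "payload": {
  "motion": [0, 0, 0.05, 0, 0, 0, 1, 0, 0, 0.05, 0, 0, 0, 1, 0, 0, 0.05, 0, 0, 0, 1, 0, 0, 0.05, 0, 0, 0, 1, 0, 0, 0, 0, 0, 0, 1]
}}

```text
t: 20.0
eef_pos: [0.6272, -0.2524, 0.2788]
tool_rot: [-0.0, 0.034, 0.999, 0.0]
contact_force: [0.2, -0.5, -0.3]
gripper_width: 0.588
grasp_force: 62.3
```

{"api": "servo_tool", "payload": {
  "motion": [0, 0, 0.05, 0, 0, 0, 1, 0, 0, 0, 0, 0, 0, 1]
}}

```text
t: 20.25
eef_pos: [0.6272, -0.2524, 0.2778]
tool_rot: [-0.0, 0.034, 0.999, 0.0]
contact_force: [-0.2, 0.9, -0.3]
gripper_width: 0.585
grasp_force: 62.3
```

{"api": "servo_tool", "payload": {
  "motion": [0, 0, 0.05, 0, 0, 0, 1, 0, 0, 0, 0, 0, 0, 1]
}}

```text
t: 20.5
eef_pos: [0.6274, -0.2525, 0.2775]
tool_rot: [0.0, 0.034, 0.999, -0.0]
contact_force: [-0.0, 0.9, 2.3]
gripper_width: 0.587
grasp_force: 62.8
```

{"api": "servo_tool", "payload": {
  "motion": [0, 0, 0.03, 0, 0, 0, 1, 0, 0, 0, 0, 0, 0, 1]
}}

```text
t: 20.75
eef_pos: [0.6275, -0.2525, 0.2774]
tool_rot: [0.001, 0.034, 0.999, 0.0]
contact_force: [-2.5, 2.8, 6.4]
gripper_width: 0.588
grasp_force: 63.0
```

Run:
```python
from h import *
st()
im=bot.read_camera("wrist"); st()
K=proj("wrist",[[.6272,-.2524,.225]]);print(K)
# disc/prong check at wrist: tip columns via brightness of row profile
g=cv2.cvtColor(im,cv2.COLOR_RGB2GRAY)
for r in(150,165,180,195,205,215): print(r,g[r,270:375:5].tolist())
```

```text
t20.75 pos [ 0.6275 -0.2525  0.2774] x [-0.998  0.067 -0.001] y [0.067 0.998 0.   ] z [ 0.001 -0.    -1.   ] F [-2.48  2.78  6.38] T [0.193 0.515 0.025] w 0.588 g 63.0 q [ 0.01  0.53  0.4   1.6  -0.23  1.06  1.98]
t20.80 pos [ 0.6275 -0.2525  0.2774] x [-0.998  0.067 -0.001] y [0.067 0.998 0.   ] z [ 0.001 -0.    -1.   ] F [-1.95  1.33  6.  ] T [ 0.225  0.487 -0.024] w 0.584 g 63.0 q [ 0.01  0.53  0.4   1.6  -0.23  1.06  1.98]
[[319.30354795 270.50750394]]
150 [95, 95, 95, 95, 96, 96, 93, 98, 95, 91, 90, 91, 94, 93, 94, 94, 91, 95, 95, 98, 100]
165 [96, 96, 93, 95, 97, 96, 92, 98, 91, 86, 86, 88, 90, 95, 91, 93, 93, 94, 92, 100, 98]
180 [66, 113, 138, 141, 108, 74, 67, 73, 73, 72, 65, 72, 74, 73, 77, 73, 73, 101, 131, 131, 86]
195 [96, 77, 91, 99, 100, 173, 171, 165, 158, 64, 74, 73, 70, 101, 103, 96, 70, 82, 118, 106, 87]
205 [96, 87, 135, 151, 144, 139, 129, 121, 57, 58, 56, 54, 65, 110, 179, 136, 110, 149, 151, 97, 85]
215 [92, 80, 132, 153, 144, 91, 88, 91, 48, 48, 52, 56, 60, 70, 91, 76, 117, 148, 151, 84, 87]
```

{"api": "servo_tool", "payload": {
  "motion": [0, 0.04, -0.01, 0, 0, 0, 1, 0, 0, 0, 0, 0, 0, 1]
}}

```text
t: 21.05
eef_pos: [0.6276, -0.2521, 0.2772]
tool_rot: [0.001, 0.034, 0.999, -0.0]
contact_force: [-0.9, -0.1, 5.7]
gripper_width: 0.586
grasp_force: 62.9
```

Run:
```python
from h import *
st()
```

```text
t21.05 pos [ 0.6276 -0.2521  0.2772] x [-0.998  0.067 -0.001] y [ 0.067  0.998 -0.001] z [ 0.001 -0.001 -1.   ] F [-0.92 -0.07  5.69] T [-0.159  0.272 -0.024] w 0.586 g 62.9 q [ 0.01  0.53  0.4   1.6  -0.23  1.06  1.98]
```

Fy went to zero and the disc settled in the V between the prongs, so it's resting on them. I'm releasing gradually.

{"api": "servo_tool", "payload": {
  "motion": [0, 0, 0, 0, 0, 0, 0.408, 0, 0, 0, 0, 0, 0, 0.4, 0, 0, 0, 0, 0, 0, 0.395, 0, 0, 0, 0, 0, 0, 0.39, 0, 0, 0, 0, 0, 0, 0.38]
}}

```text
t: 21.68
eef_pos: [0.6271, -0.2516, 0.2759]
tool_rot: [-0.0, 0.034, 0.999, 0.0]
contact_force: [-0.3, -1.6, 0.9]
gripper_width: 0.618
grasp_force: 0.7
```

{"api": "servo_tool", "payload": {
  "motion": [0, 0, 0, 0, 0, 0, 0.35, 0, 0, 0, 0, 0, 0, 0.3, 0, 0, 0, 0, 0, 0, 0.2, 0, 0, 0, 0, 0, 0, 0.1, 0, 0, 0, 0, 0, 0, 0.1]
}}

```text
t: 22.3
eef_pos: [0.6273, -0.2516, 0.2765]
tool_rot: [0.0, 0.034, 0.999, 0.0]
contact_force: [0.2, 0.5, -0.3]
gripper_width: 0.898
grasp_force: 0.0
```

Run:
```python
from h import *
st()
for c in("wrist","side"):
    im=bot.read_camera(c); cv2.imwrite(f"pics/rel_{c}.png",im[:,:,::-1])
    print([(np.round(b["uv"]).tolist(),round(b["p"],2)) for b in bot.boxes_of(c,"round_end")])
S=[.627,-.252,.225]; print(proj("wrist",[S]),proj("side",[S,[.627,-.252,.06]]))
```

```text
t22.30 pos [ 0.6273 -0.2516  0.2765] x [-0.998  0.067 -0.   ] y [0.067 0.998 0.   ] z [ 0.  0. -1.] F [ 0.18  0.47 -0.29] T [ 0.037  0.021 -0.027] w 0.898 g 0.0 q [ 0.01  0.53  0.4   1.6  -0.23  1.06  1.98]
[([319.0, 265.0], 0.91)]
[([341.0, 374.0], 0.93), ([294.0, 168.0], 0.63), ([348.0, 286.0], 0.55), ([281.0, 195.0], 0.37)]
[[318.2245321  271.66486231]] [[294.0655957  144.16875871]
 [295.38155147 185.95102815]]
```

Released cleanly with no force on the tool. Retreating straight up.

{"api": "servo_tool", "payload": {
  "motion": [0, 0, -0.2, 0, 0, 0, 0, 0, 0, -0.4, 0, 0, 0, 0, 0, 0, -0.6, 0, 0, 0, 0, 0, 0, -0.8, 0, 0, 0, 0, 0, 0, -1, 0, 0, 0, 0]
}}

```text
t: 23.12
eef_pos: [0.6274, -0.2516, 0.338]
tool_rot: [0.0, 0.034, 0.999, -0.0]
contact_force: [-0.7, 0.1, 0.6]
gripper_width: 0.998
grasp_force: 0.0
```

{"api": "servo_tool", "payload": {
  "motion": [0, 0, -1, 0, 0, 0, 0, 0, 0, -1, 0, 0, 0, 0, 0, 0, -1, 0, 0, 0, 0, 0, 0, -0.6, 0, 0, 0, 0, 0, 0, -0.2, 0, 0, 0, 0]
}}

```text
t: 23.75
eef_pos: [0.6275, -0.2517, 0.4137]
tool_rot: [0.001, 0.034, 0.999, -0.0]
contact_force: [0.3, 0.1, 0.3]
gripper_width: 0.997
grasp_force: 0.0
```

{"api": "servo_tool", "payload": {
  "motion": [0, 0, 0, 0, 0, 0, 0, 0, 0, 0, 0, 0, 0, 0, 0, 0, 0, 0, 0, 0, 0, 0, 0, 0, 0, 0, 0, 0, 0, 0, 0, 0, 0, 0, 0]
}}

```text
t: 24.38
eef_pos: [0.6273, -0.2516, 0.4123]
tool_rot: [-0.0, 0.034, 0.999, 0.0]
contact_force: [-0.1, 0.3, -0.9]
gripper_width: 0.997
grasp_force: 0.0
```

{"api": "servo_tool", "payload": {
  "motion": [0, 0, 0, 0, 0, 0, 0, 0, 0, 0, 0, 0, 0, 0, 0, 0, 0, 0, 0, 0, 0, 0, 0, 0, 0, 0, 0, 0, 0, 0, 0, 0, 0, 0, 0]
}}

```text
t: 25.0
eef_pos: [0.6273, -0.2516, 0.4125]
tool_rot: [-0.0, 0.034, 0.999, 0.0]
contact_force: [-0.5, 1.1, -0.4]
gripper_width: 1.001
grasp_force: 0.0
```

Run:
```python
from h import *
st(); P=[]
for c in("side","side","wrist"):
    im=bot.read_camera(c); P.append(im)
    for n in("round_end","blade_clamp"): print(c,n,[(np.round(b["uv"]).tolist(),round(b["p"],2)) for b in bot.boxes_of(c,n)])
print("motion",np.abs(P[0].astype(int)-P[1])[120:220,250:340].max())
print(proj("side",[[.627,-.252,.225],[.627,-.252,.115]]).round(),proj("wrist",[[.627,-.252,.225],[.627,-.252,.115]]).round())
# brown (wood) pixels
for c,im in(("side",P[1]),("wrist",P[2])):
    m=(im[...,0].astype(int)-im[...,2]>35)
    n,_,s,ce=cv2.connectedComponentsWithStats(m.astype(np.uint8)); print(c,[(s[i].tolist(),ce[i].round().tolist()) for i in range(1,n) if s[i,4]>30])
```

```text
t25.00 pos [ 0.6273 -0.2516  0.4125] x [-0.998  0.067  0.   ] y [0.067 0.998 0.   ] z [-0.  0. -1.] F [-0.47  1.07 -0.36] T [-0.025  0.007 -0.07 ] w 1.001 g 0.0 q [-0.01  0.43  0.44  1.44 -0.18  1.32  1.94]
side round_end [([293.0, 162.0], 0.79), ([342.0, 374.0], 0.76), ([348.0, 285.0], 0.59)]
side blade_clamp [([345.0, 288.0], 0.89), ([342.0, 374.0], 0.61), ([296.0, 162.0], 0.56)]
side round_end [([344.0, 374.0], 0.97), ([350.0, 288.0], 0.8), ([292.0, 161.0], 0.53)]
side blade_clamp [([295.0, 164.0], 0.9), ([340.0, 372.0], 0.89), ([345.0, 289.0], 0.86)]
wrist round_end [([319.0, 187.0], 0.78)]
wrist blade_clamp [([320.0, 185.0], 0.8), ([601.0, 114.0], 0.44)]
motion 14
[[294. 144.]
 [295. 173.]] [[318. 191.]
 [318. 167.]]
side [([476, 0, 164, 235, 21172], [557.0, 80.0]), ([400, 9, 62, 151, 5209], [427.0, 97.0]), ([291, 137, 6, 11, 39], [293.0, 141.0]), ([165, 185, 34, 49, 293], [182.0, 210.0]), ([284, 237, 77, 17, 525], [323.0, 245.0]), ([220, 253, 70, 51, 2382], [255.0, 278.0]), ([349, 277, 25, 12, 139], [363.0, 283.0]), ([268, 348, 75, 34, 1307], [298.0, 366.0])]
wrist [([478, 0, 21, 114, 1850], [487.0, 53.0]), ([557, 58, 83, 111, 7921], [602.0, 115.0]), ([564, 66, 4, 14, 31], [566.0, 72.0]), ([290, 186, 57, 19, 796], [319.0, 196.0]), ([0, 207, 32, 41, 911], [14.0, 226.0]), ([572, 304, 54, 25, 652], [599.0, 316.0])]
```

It hangs at the predicted place, edge-on and still. One short wait, then I hand in.

{"api": "servo_tool", "payload": {
  "motion": [0, 0, 0, 0, 0, 0, 0, 0, 0, 0, 0, 0, 0, 0, 0, 0, 0, 0, 0, 0, 0, 0, 0, 0, 0, 0, 0, 0, 0, 0, 0, 0, 0, 0, 0]
}}

```text
t: 26.08
eef_pos: [0.6273, -0.2516, 0.4125]
tool_rot: [-0.0, 0.034, 0.999, 0.0]
contact_force: [-0.3, -0.1, -0.7]
gripper_width: 1.0
grasp_force: 0.0
```

{"api": "servo_tool", "payload": {
  "motion": [0, 0, 0, 0, 0, 0, 0, 0, 0, 0, 0, 0, 0, 0, 0, 0, 0, 0, 0, 0, 0, 0, 0, 0, 0, 0, 0, 0, 0, 0, 0, 0, 0, 0, 0]
}}

```text
t: 26.7
eef_pos: [0.6273, -0.2516, 0.4125]
tool_rot: [0.0, 0.034, 0.999, 0.0]
contact_force: [-0.1, -0.1, 0.1]
gripper_width: 0.998
grasp_force: 0.0
```

```bash
python3 -c "
from station import bot
print(bot.hand_in())"
```

```text
the job is handed in; nothing more can be done
None
```

The middle-sized scraper hangs blade-down in the fork of the 150 x 140 mm stand, the gripper is clear above it, and the job was handed in at about 26.7 s; no verdict came back, and the final check was by detections and pixel positions because the 10 picture views were used up.

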